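Clear the jig and rock out its jammed locating block

ROBOT

A 6-joint arm with a two-finger parallel gripper is mounted at the origin on the work surface. World frame = base frame: x ahead of the robot, y to its left, z up, the work surface at z = 0. Lengths are in mm, angles in rad, forces in N, time in s.
With the tool pointing down it reaches from about 225 to 875 mm from the base axis. Payload 3.4 kg.
Tool frame: the origin (TCP) lies midway between the tips of the shut fingers; the grasp point (between the pads) lies 19 mm behind it; z points along the fingers, y is the direction in which the jaws open and shut (so a half turn about z gives the same grasp; the last joint's range is limited). The gripper opens to 85 mm and grips with 20 to 120 N. Pads are 22 mm wide; open, the fingers measure 114 mm over their backs; the gripper's body (76 mm by 85 mm) begins 54 mm behind the grasp point. The pads swing forward as they close: fully open they stand 13 mm farther back than shut.
Start: joints at [1.107, 0.276, 1.505, -0, 1.361, -0.121], TCP at [193.29, 541.573, 231.328] pointing down, gripper open.
Joint ranges: [-2.89, 2.89], [-0.75, 2.08], [0.22, 2.7], [-1.18, 4.32], [0.11, 2.71], [-2.7, 2.7]. Speed limits (rad/s): [2.57, 2.57, 3.14, 3.14, 3.14, 3.14].

INTERFACE

Orientations are given as a unit quaternion [w, x, y, z].
In Python, from bench import manip gives the robot as it stands. The module is installed in compiled form; this text tells all that it offers.
- The arm moves only by the tool send_rows, never from a script. Its argument "increments" is a list of rows, each an object with "xyz": the shift along the world's x, y, z in units of 0.3 m (1.0 is 0.3 m), a list of three; "angular": the turn, a rotation vector about the world's x, y, z in units of pi rad (1.0 is pi rad), a list of three; "grip": the opening, from 0 (shut) to 1 (fully open). In form: [{"xyz": [dx, dy, dz], "angular": [ax, ay, az], "grip": grip}, ...]. A call has 1 to 5 rows; each row is the pose to reach, as a shift and turn from the pose commanded when the call began, turning the shorter way round; what a row does not reach only later rows make up. A row lasts 1/10 s, in which the tool goes at most 50 mm and 8.59 degrees, less where a joint would pass 70% of its speed; a pose out of reach is approached as far as the arm can. A call with a number of a shift or a turn outside -1 to 1 is refused whole. A call with a gripper value outside its range is refused whole. The fingers move at their own pace and stop on an object; the grip force is fixed at half the most. Time passes only in rows, so rows that repeat a pose let the fingers close. It gives the time, the measured TCP pose, the force and the opening at its end, in the units of the state.
- manip.observe(): the state, without advancing time (a new reading comes with each control period).
- manip.capture(name): name is "scene" or "side" or "wrist"; returns a dict with "frame" (400x640x3 uint8, red, green, blue), "fx", "fy", "cx", "cy" (pixels), "T" (4x4, takes a point from camera to world coordinates); the wrist camera has in their place "tool_from_camera" (4x4, takes a point from camera to tool coordinates, whose origin is the TCP and whose axes are the flange's). Camera axes: x right, y down, z forward; pixel columns grow to the right and rows downward; lengths in mm; the calibration is good to about 2 mm. A picture is of the moment at which its call begins: read the wrist's pose just before it. There is no depth.
- manip.finish_job(): hands the job in, once; it reports no verdict.
The state is a dict: "t": time; "joint_pos": joint angles; "joint_vel": joint speeds; "joint_torque": joint torques, N m; "tool_pos": TCP position; "ee_rot": TCP orientation; "contact_force": force on the tool from outside, world axes, zero at the start; "wrist_torque": the same for the moment, N m; "opening": opening from 0.0 (shut) to 1.0 (fully open).
Only numpy, scipy, OpenCV 4.12 (cv2) and the standard library are available. Lean on these libraries where they do the work, as an engineer would, in place of code of your own. Each camera call takes 0.05 s, during which the arm holds its last target. There are 200 camera calls.

TASK

First clear the jig: stack its two screw cartons squarely on the matching carton on the bench, one upon the other with sides in line. Then grip the locating block jammed in the middle of the jig, rock it side to side until both stiff cheeks have given way, and draw it straight up. Finish while still holding it, upright and still over its slot with its foot about 20 mm above the cheeks, and leave everything else on the bench where it is.

Things in the scene. Friction and masses are not known exactly. Their poses are not given: they have to be found in the camera images.
- jig: fixed plywood board flat on the bench, 200 (x) x 320 (y) x 18 mm; origin at the centre of its underside. At its centre is the block's slot: a sliding wooden cheek on the +y and on the -y side, 40 mm long (x), outer faces at y +/-40 mm, and across their ends two fixed blocks 110 mm long (y), 12 mm thick, inner faces at x +/-22.5 mm. Cheeks and end blocks reach up to 48 mm above the bench.
- key: the locating block, hardwood, an inverted T, 100 to 170 g: neck 40 (x) x 28 (y) mm, 75 mm high overall, on a foot 40 x 39 (y) x 14 mm; origin at the centre of the foot's underside. Stands on the board at the jig's centre, axes parallel to the jig's; grip its neck, 45 mm of which show above the cheeks. The foot is caught under the cheeks: it comes up only when their travels add up to over 10.5 mm.
- cheek_left (a joint): outward slide (m) of the cheek on the jig's +y side: 0 = closed on the neck (0.3 mm gap), at most 0.008, starts at 0 to 0.001. Friction about 5 N; stays where the neck pushes it. Its lip, 12 mm thick with its underside 4 mm above the foot, overhangs the foot by about 5 mm when closed.
- cheek_right (a joint): the same for the cheek on the jig's -y side; positive is outwards, towards -y.
- carton_a: closed brown cardboard carton of screws, 64 (x) x 48 (y) x 32 mm high, rigid, 0.18 to 0.35 kg; origin at the centre of its underside, z up. Stands on the jig board beyond the +y cheek, about 105 mm from the jig's centre.
- carton_b: identical carton, on the jig board beyond the -y cheek, about 105 mm from the jig's centre.
- carton_base: identical carton, standing alone on the bench to the robot's left of the jig: the foot of the column. Origin at the centre of its underside.
- tape: bystander: roll of paper tape lying flat, 68 mm across, 24 mm high; origin under its centre. Lies on the bench in the same region as the lone carton.
- pencil: bystander: flat pencil 150 mm long (y) x 11 x 8 mm, lying on the jig board along its edge nearest the robot, about 80 mm from the centre.
- glue: bystander: white bottle, 56 mm across, 150 mm high, far left.
- square: bystander: joiner's square lying flat, near left.
- screwdriver: bystander: screwdriver lying at the left.
- hammer: bystander: hammer lying to the right of the jig.
- jar: bystander: jar 70 mm across, 80 mm high, beyond the jig.
- offcut: bystander: plywood offcut 70 x 140 x 18 mm lying flat beyond the jig.

How it is judged (in metres and radians):
On the way, in this order (a step that is already met when the one before it is completed fails the run):
1. the two cartons from the jig stand squarely stacked on the lone carton, let go (angle between carton_base's own z axis and vertical below 0.08 rad and height (world z) of carton_base below 0.006 m and linear speed of each of carton_a, carton_b, carton_base below 0.03 m/s and contact force between the fingers and carton_a below 0.1 N and contact force between the fingers and carton_b below 0.1 N and contact force between the fingers and carton_base below 0.1 N and ((horizontal distance between carton_a and carton_base below 0.01 m and angle between the x axis of carton_a and the x axis of carton_base, either way round below 0.15 rad and z of carton_a in the frame of carton_base between 0.029 and 0.035 m and horizontal distance between carton_b and carton_a below 0.01 m and angle between the x axis of carton_b and the x axis of carton_a, either way round below 0.15 rad and z of carton_b in the frame of carton_a between 0.029 and 0.035 m) or (horizontal distance between carton_b and carton_base below 0.01 m and angle between the x axis of carton_b and the x axis of carton_base, either way round below 0.15 rad and z of carton_b in the frame of carton_base between 0.029 and 0.035 m and horizontal distance between carton_a and carton_b below 0.01 m and angle between the x axis of carton_a and the x axis of carton_b, either way round below 0.15 rad and z of carton_a in the frame of carton_b between 0.029 and 0.035 m))), for 0.2 s.
2. the gripped locating block, still in its slot, has pushed both cheeks outwards (contact force between the fingers and key above 0.5 N and z of key in the frame of jig below 0.034 m and value of joint each of cheek_left, cheek_right above 0.002 m), for 0.1 s.
At the end, for the whole second after the job is handed in: Three cartons in one column on the bench, each within 10 mm and 0.15 rad of the one below, at rest, untouched. Block held by the fingers alone, still, upright within 0.2 rad, within 30 mm of the slot centre, its underside 3 to 45 mm above the cheeks (all of step 1 and z of key in the frame of jig between 0.051 and 0.093 m and horizontal distance between key and jig below 0.03 m and angle between key's own z axis and vertical below 0.2 rad and linear speed of key below 0.03 m/s and contact force between the fingers and key above 1 N and contact force between key and jig below 0.1 N and contact force between key and carton_a below 0.1 N and contact force between key and carton_b below 0.1 N and contact force between key and carton_base below 0.1 N); the arm keeps its last pose, push and grip.
It fails at once if something else on the bench is moved by more than 30 mm (distance of any of glue, square, screwdriver, hammer, jar, offcut, tape, pencil from where it was at the start of the episode above 0.03 m).
It also fails if it takes over 72 s, if anything falls off the work surface, if the arm or the gripper's body presses on something with over 40 N, if the wrist force passes 120 N, or if a joint passes its speed limit or range.

## Working session

There is one attempt and no reset: what is moved stays moved. The work goes in short steps, Python scripts to look and compute and a tool call to move; the robot and the scene stay as the last step left them, time stands still between calls to the robot, and variables do not carry over. Pictures are saved under pics/ and viewed, about 8 in all and at most 12, crops included, and the job is handed in when it is done.

Besides the shell and the picture viewer there is one more tool, called after ">>>" by a JSON object that holds its "op" and its "data". send_rows: Moves the arm, as the interface text tells. Its arguments: {"type":"object","properties":{"increments":{"type":"array","items":{"type":"object","properties":{"xyz":{"type":"array","items":{"type":"number","minimum":-1,"maximum":1}},"angular":{"type":"array","items":{"type":"number","minimum":-1,"maximum":1}},"grip":{"type":"number"}}}}},"required":["increments"]}

```bash
mkdir -p pics
cat > h.py <<'E'
import numpy as np, cv2
from bench import manip
from scipy.spatial.transform import Rotation as R
def snap(name, fn=None):
    s=manip.observe(); c=manip.capture(name)
    if name=="wrist":
        T=np.eye(4); q=s["ee_rot"]; T[:3,:3]=R.from_quat([q[1],q[2],q[3],q[0]]).as_matrix(); T[:3,3]=s["tool_pos"]
        c["T"]=T@np.array(c["tool_from_camera"])
    c["T"]=np.array(c["T"])
    if fn: cv2.imwrite("pics/"+fn,c["frame"][:,:,::-1])
    np.savez(""+name+".npz",**{k:np.array(v) for k,v in c.items()})
    return c
def ray(c,u,v,z):
    d=c["T"][:3,:3]@np.array([(u-c["cx"])/c["fx"],(v-c["cy"])/c["fy"],1]); o=c["T"][:3,3]
    return (o+d*(z-o[2])/d[2])
def proj(c,p):
    q=np.linalg.inv(c["T"])@np.append(p,1); return (c["fx"]*q[0]/q[2]+c["cx"],c["fy"]*q[1]/q[2]+c["cy"])
E
python3 - <<'E'
from h import *
for n in("scene","side","wrist"):
    c=snap(n,n+"0.png"); print(n,c["fx"],c["T"].round(2).tolist())
s=manip.observe(); print(s)
a=[cv2.imread(f"pics/{n}0.png") for n in("scene","side")]
E
```

```text
scene 518.8347916266499 [[-0.78, 0.4, -0.47, 1217.36], [0.62, 0.53, -0.58, 788.6], [0.02, -0.74, -0.67, 989.31], [0.0, 0.0, 0.0, 1.0]]
side 366.14510217375755 [[-0.99, -0.12, 0.08, 447.82], [-0.14, 0.75, -0.65, 729.35], [0.02, -0.65, -0.76, 967.23], [0.0, 0.0, 0.0, 1.0]]
wrist 299.5178920512775 [[0.34, 0.9, 0.26, 126.25], [0.94, -0.32, -0.1, 565.29], [-0.0, 0.28, -0.96, 372.3], [0.0, 0.0, 0.0, 1.0]]
{'t': 0.15, 'joint_pos': array([ 1.10698899e+00,  2.76460181e-01,  1.50584135e+00,  1.34264829e-05,
        1.36066072e+00, -1.21020158e-01]), 'joint_vel': array([ 0.000224  , -0.00155691, -0.00307244, -0.00077773,  0.00172073,
       -0.00095722]), 'joint_torque': array([ 1.93506166e-03, -4.17146122e+01, -2.46032363e+01, -3.57052922e-04,
        7.70944927e-03, -1.71389934e-05]), 'tool_pos': array([193.10625016, 541.20258838, 230.63283328]), 'ee_rot': array([-2.03689044e-04,  1.70557029e-01,  9.85347569e-01, -6.53837404e-04]), 'contact_force': array([-0.33038886, -0.10510957,  0.4983386 ]), 'wrist_torque': array([ 0.04907702, -0.03234271,  0.01937583]), 'opening': 1.0037676910453326}
```

View pics/scene0.png

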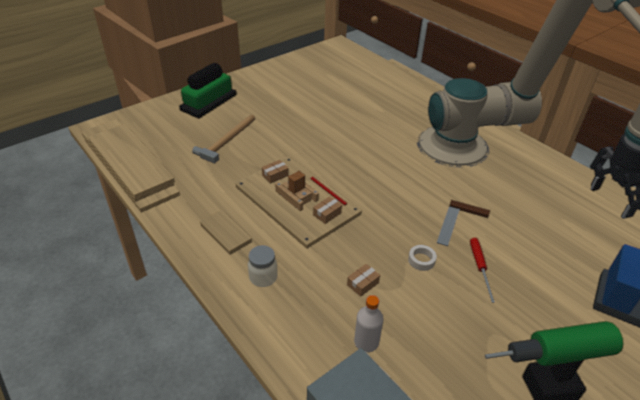

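View pics/side0.png

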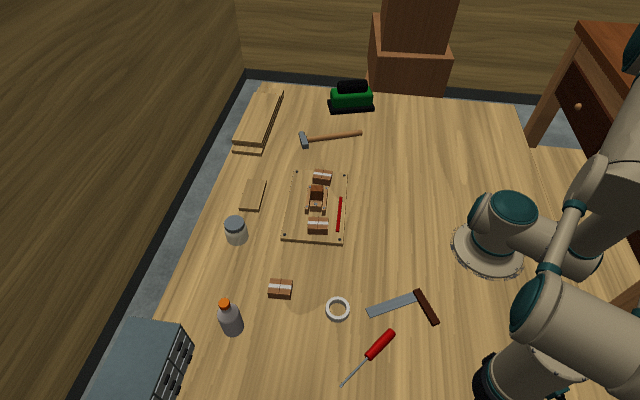

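The scene view shows the jig with its corners near (236,186), (308,242), (361,210) and (288,160). The key is at (297,180), the cartons on the jig at (327,209) and (275,171), and the lone carton at (363,279). In the side view the cartons on the jig are at (318,225) and (322,177), the lone carton at (281,289) and the tape at (338,309).

Run:
```python
from h import *
C={n:{k:v for k,v in np.load(n+".npz").items()} for n in("scene","side")}
for n,l in {"scene":[("corner",236,186,18),("c",308,242,18),("c",361,210,18),("c",288,160,18),("A",327,206,50),("B",275,167,50),("base",363,274,32),("tape",423,255,24),("key",297,176,93)],
 "side":[("c",295,170,18),("c",349,171,18),("c",344,245,18),("c",281,240,18),("A",318,222,50),("B",322,174,50),("base",281,286,32),("tape",338,307,24),("key",317,188,93),("glue",225,304,140)]}.items():
    for m,u,v,z in l: print(n,m,ray(C[n],u,v,z).round(0))
s=manip.observe();print(s["tool_pos"])
```

```text
scene corner [ 676. -233.   18.]
scene c [647.  67.  18.]
scene c [458.  61.  18.]
scene c [ 485. -242.   18.]
scene A [545.  18.  50.]
scene B [ 559. -204.   50.]
scene base [616. 240.  32.]
scene tape [450. 282.  24.]
scene key [564. -90.  93.]
side c [ 663. -236.   18.]
side c [ 464. -262.   18.]
side c [449.  71.  18.]
side c [648.  83.  18.]
side A [540.  18.  50.]
side B [ 557. -198.   50.]
side base [612. 247.  32.]
side tape [445. 282.  24.]
side key [559. -88.  93.]
side glue [716. 370. 140.]
[193.10625016 541.20258838 230.63283328]
```

>>> {"op": "send_rows", "data": {"increments": [{"xyz":[0.13,-0.09,0.03],"angular":[0,0,0.03],"grip":1},{"xyz":[0.26,-0.18,0.06],"angular":[0,0,0.06],"grip":1},{"xyz":[0.39,-0.27,0.1],"angular":[0,0,0.09],"grip":1},{"xyz":[0.52,-0.36,0.13],"angular":[0,0,0.12],"grip":1},{"xyz":[0.65,-0.45,0.16],"angular":[0,0,0.126],"grip":1}]}}

```text
t: 0.65
tool_pos: [389.5, 405.3, 279.6]
ee_rot: [-0.0, -0.028, 1.0, 0.0]
contact_force: [0.5, 0.1, 0.1]
opening: 0.998
```

>>> {"op": "send_rows", "data": {"increments": [{"xyz":[0.09,-0.12,0],"angular":[0,0,0],"grip":1},{"xyz":[0.18,-0.25,0],"angular":[0,0,0],"grip":1},{"xyz":[0.27,-0.37,0],"angular":[0,0,0],"grip":1},{"xyz":[0.36,-0.5,0],"angular":[0,0,0],"grip":1},{"xyz":[0.4,-0.6,0],"angular":[0,0,0],"grip":1}]}}

```text
t: 1.15
tool_pos: [510.3, 224.0, 278.7]
ee_rot: [0.0, -0.026, 1.0, -0.0]
contact_force: [-0.7, -0.1, -0.2]
opening: 1.002
```

>>> {"op": "send_rows", "data": {"increments": [{"xyz":[0,0,0],"angular":[0,0,0],"grip":1},{"xyz":[0,0,0],"angular":[0,0,0],"grip":1},{"xyz":[0,0,0],"angular":[0,0,0],"grip":1}]}}

```text
t: 1.45
tool_pos: [507.7, 227.3, 279.2]
ee_rot: [-0.0, -0.027, 1.0, 0.0]
contact_force: [-0.0, 0.1, -0.8]
opening: 0.997
```

Run:
```python
from h import *
c=snap("wrist","w1.png"); print(c["T"].round(2).tolist()); s=manip.observe();print(s["t"],s["tool_pos"],s["ee_rot"])
```

```text
[[-0.05, 0.96, 0.28, 436.9], [1.0, 0.05, 0.02, 223.52], [0.0, 0.28, -0.96, 420.99], [0.0, 0.0, 0.0, 1.0]]
1.5 [507.66395595 227.56860406 279.2421651 ] [-2.25165688e-04 -2.71681572e-02  9.99630810e-01  2.89815704e-04]
```

View pics/w1.png

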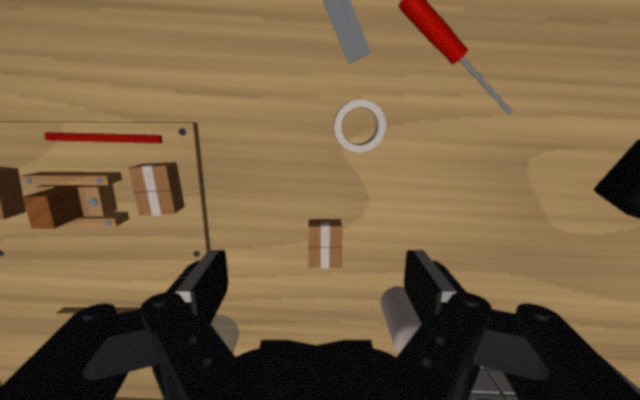

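The wrist view shows the lone carton with its top at (308–341, 221–268) and strip along world x. Carton A's top is at about (131–176, 163–215), the tape roll at (360,126) and the key at about (55,205).

```bash
cat >> h.py <<'E'
def cartons(c,z,box,lo=(5,60,60),hi=(14,255,255),close=9):
    u0,v0,u1,v1=box
    hsv=cv2.cvtColor(c["frame"],cv2.COLOR_RGB2HSV); m=cv2.inRange(hsv,lo,hi)
    w=cv2.inRange(hsv,(0,0,120),(179,60,255)); m|=w
    k=np.zeros_like(m);k[v0:v1,u0:u1]=m[v0:v1,u0:u1]
    k=cv2.morphologyEx(k,cv2.MORPH_CLOSE,np.ones((close,close)))
    k=cv2.morphologyEx(k,cv2.MORPH_OPEN,np.ones((5,5)))
    cs=cv2.findContours(k,cv2.RETR_EXTERNAL,cv2.CHAIN_APPROX_NONE)[0]
    ct=max(cs,key=cv2.contourArea)[:,0,:]
    P=np.array([ray(c,u,v,z)[:2] for u,v in ct],np.float32)
    r=cv2.minAreaRect(P); return ct.min(0),ct.max(0),r
E
python3 - <<'E'
from h import *
c=snap("wrist")
hsv=cv2.cvtColor(c["frame"],cv2.COLOR_RGB2HSV)
for p in [(315,235),(315,258),(325,240),(300,240),(138,180),(176,190),(152,190),(120,180),(350,270)]: print(p,hsv[p[1],p[0]])
print(cartons(c,32,(290,205,360,280)))
print(cartons(c,50,(124,155,190,225)))
E
```

```text
(315, 235) [ 13 137 136]
(315, 258) [ 14 138 140]
(325, 240) [ 13  28 172]
(300, 240) [ 17 111 152]
(138, 180) [ 14 136 133]
(176, 190) [ 16 162  52]
(152, 190) [ 13  33 160]
(120, 180) [ 17 124 107]
(350, 270) [ 17 112 148]
(array([308, 220], dtype=int32), array([341, 267], dtype=int32), ((613.1558837890625, 245.9069366455078), (72.15043640136719, 46.24502944946289), 3.13049578666687))
(array([129, 163], dtype=int32), array([181, 214], dtype=int32), ((540.888671875, 25.956287384033203), (66.32600402832031, 60.446231842041016), 6.592385768890381))
```

>>> {"op": "send_rows", "data": {"increments": [{"xyz":[0.02,-0.15,-0.05],"angular":[0,0,0],"grip":1},{"xyz":[0.05,-0.3,-0.1],"angular":[0,0,0],"grip":1},{"xyz":[0.08,-0.45,-0.15],"angular":[0,0,0],"grip":1},{"xyz":[0.1,-0.6,-0.2],"angular":[0,0,0],"grip":1},{"xyz":[0.11,-0.7,-0.25],"angular":[0,0,0],"grip":1}]}}

```text
t: 2.05
tool_pos: [541.6, 15.0, 204.0]
ee_rot: [0.0, -0.027, 1.0, -0.0]
contact_force: [0.1, 0.1, 1.2]
opening: 0.997
```

>>> {"op": "send_rows", "data": {"increments": [{"xyz":[0,0,0],"angular":[0,0,0],"grip":1},{"xyz":[0,0,0],"angular":[0,0,0],"grip":1},{"xyz":[0,0,0],"angular":[0,0,0],"grip":1}]}}

```text
t: 2.35
tool_pos: [541.5, 18.1, 205.0]
ee_rot: [0.001, -0.027, 1.0, 0.0]
contact_force: [0.5, 1.3, 0.7]
opening: 0.999
```

Run:
```python
from h import *
c=snap("wrist","w2.png"); print(c["T"][:3,3]); s=manip.observe();print(s["t"],s["tool_pos"],s["ee_rot"])
p=proj(c,[541,19,50]);print(p)
u,v=map(int,p)
print(cartons(c,50,(u-60,v-60,u+60,v+60)))
```

```text
[470.43335777  14.21511108 346.6563366 ]
2.4 [541.5605963   18.2052796  205.10320487] [ 6.99101286e-04 -2.75616879e-02  9.99619821e-01  2.77896178e-04]
(np.float64(316.40947987457645), np.float64(185.28562346690953))
(array([292, 153], dtype=int32), array([339, 217], dtype=int32), ((541.8787841796875, 18.739723205566406), (67.06205749511719, 46.83414840698242), 5.660830497741699))
```

View pics/w2.png

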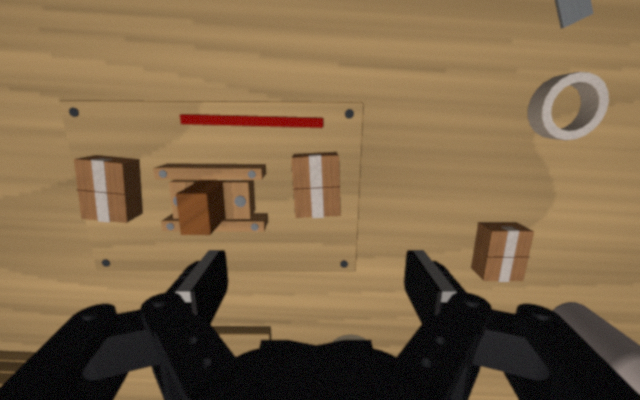

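The close view shows carton A's top at (292–339, 153–217), i.e. about (543, 19). The near end block's end at (265,172) is close to where the finger comes down, so I narrow the opening and grip slightly farther out in x.

>>> {"op": "send_rows", "data": {"increments": [{"xyz":[0.018,0.003,-0.15],"angular":[0,0,0.01],"grip":0.74},{"xyz":[0.018,0.003,-0.3],"angular":[0,0,0.01],"grip":0.74},{"xyz":[0.018,0.003,-0.4],"angular":[0,0,0.01],"grip":0.74},{"xyz":[0.018,0.003,-0.42],"angular":[0,0,0.01],"grip":0.74},{"xyz":[0.018,0.003,-0.42],"angular":[0,0,0.01],"grip":0.74}]}}

```text
t: 2.9
tool_pos: [546.6, 18.5, 78.3]
ee_rot: [-0.0, -0.043, 0.999, 0.0]
contact_force: [1.0, -0.3, 0.8]
opening: 0.737
```

>>> {"op": "send_rows", "data": {"increments": [{"xyz":[0,0,-0.05],"angular":[0,0,0],"grip":0.74},{"xyz":[0,0,-0.1],"angular":[0,0,0],"grip":0.74},{"xyz":[0,0,-0.15],"angular":[0,0,0],"grip":0.74},{"xyz":[0,0,-0.2],"angular":[0,0,0],"grip":0.74},{"xyz":[0,0,-0.2],"angular":[0,0,0],"grip":0.74}]}}

```text
t: 3.4
tool_pos: [547.4, 17.8, 19.1]
ee_rot: [0.0, -0.043, 0.999, 0.0]
contact_force: [0.0, -0.7, 0.2]
opening: 0.74
```

>>> {"op": "send_rows", "data": {"increments": [{"xyz":[0,0,0],"angular":[0,0,0],"grip":0.3},{"xyz":[0,0,0],"angular":[0,0,0],"grip":0.3},{"xyz":[0,0,0],"angular":[0,0,0],"grip":0.3},{"xyz":[0,0,0],"angular":[0,0,0],"grip":0.3},{"xyz":[0,0,0],"angular":[0,0,0],"grip":0.3}]}}

```text
t: 3.9
tool_pos: [548.7, 17.7, 20.5]
ee_rot: [0.002, -0.042, 0.999, 0.0]
contact_force: [0.1, 1.7, 7.3]
opening: 0.551
```

>>> {"op": "send_rows", "data": {"increments": [{"xyz":[0,0,0.1],"angular":[0,0,0],"grip":0.3},{"xyz":[0,0,0.22],"angular":[0,0,0],"grip":0.3},{"xyz":[0,0,0.35],"angular":[0,0,0],"grip":0.3},{"xyz":[0,0.1,0.45],"angular":[0,0,0],"grip":0.3},{"xyz":[0,0.2,0.5],"angular":[0,0,0],"grip":0.3}]}}

```text
t: 4.4
tool_pos: [548.2, 77.4, 172.1]
ee_rot: [0.003, -0.041, 0.999, -0.0]
contact_force: [1.9, -0.1, -3.5]
opening: 0.555
```

>>> {"op": "send_rows", "data": {"increments": [{"xyz":[0.05,0.12,0],"angular":[0,0,0],"grip":0.3},{"xyz":[0.1,0.24,0],"angular":[0,0,0],"grip":0.3},{"xyz":[0.15,0.36,0],"angular":[0,0,0],"grip":0.3},{"xyz":[0.2,0.48,0],"angular":[0,0,0],"grip":0.3},{"xyz":[0.23,0.55,0],"angular":[0,0,0],"grip":0.3}]}}

```text
t: 4.9
tool_pos: [616.3, 245.3, 168.3]
ee_rot: [0.0, -0.043, 0.999, 0.001]
contact_force: [0.1, -0.4, -2.8]
opening: 0.549
```

>>> {"op": "send_rows", "data": {"increments": [{"xyz":[0,0,0],"angular":[0,0,0],"grip":0.3},{"xyz":[0,0,0],"angular":[0,0,0],"grip":0.3},{"xyz":[0,0,0],"angular":[0,0,0],"grip":0.3}]}}

```text
t: 5.2
tool_pos: [615.0, 241.4, 168.2]
ee_rot: [-0.001, -0.042, 0.999, -0.0]
contact_force: [0.3, -0.7, -1.9]
opening: 0.552
```

Run:
```python
from h import *
c=snap("wrist","w3.png"); print(c["T"][:3,3]); s=manip.observe();print(s["t"],s["tool_pos"],s["ee_rot"],s["contact_force"],s["opening"])
print(proj(c,[617,246,32]))
```

```text
[544.38276083 235.70687928 310.07719598]
5.25 [615.1183697  241.31925283 168.37466008] [-3.66663602e-04 -4.17927059e-02  9.99126185e-01 -3.20379191e-04] [ 0.19760895  0.43924213 -2.16888839] 0.5459742548648087
(np.float64(320.2965918209989), np.float64(192.97223089076277))
```

View pics/w3.png

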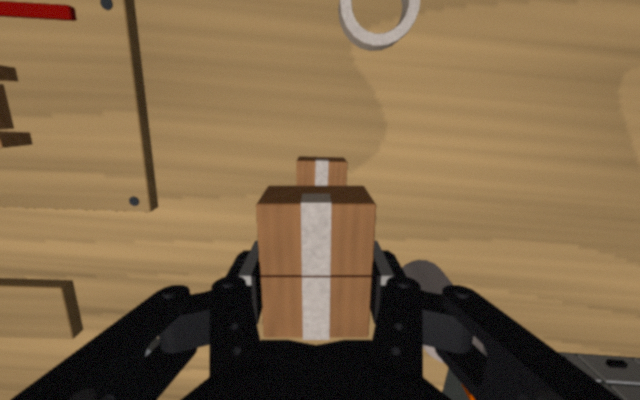

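The held carton's top is at (258–375, 204–338). The lone carton's near edge shows beyond it at columns 297–347, rows 157–163. I'll measure both with rays at their heights.

Run:
```python
from h import *
c=dict(np.load("wrist.npz"))
g=cv2.cvtColor(c["frame"],cv2.COLOR_RGB2GRAY).astype(int)
for u in(306,338): print(u,g[150:180,u])
for v in(170,178): print(v,g[v,288:356])
for u in(275,290,355,365): print("held",u,g[180:215,u][::1], g[330:345,u])
for p in[(258,204),(375,204),(371,338),(259,338)]: print(ray(c,*p,198).round(1))
for p in[(264,187),(368,187)]: print('botnear',ray(c,*p,166).round(1))
```

```text
306 [133 134 134 132 130 120  94  68  49  53  68  89 101 110 107 110 110 110
 111 113 110 112 110 110 109 108 107 108 106 105]
338 [137 135 133 132 129 129 117  92  63  49  53  72  95 107 109 108 108 109
 106 106 106 105 106 107 104 106 103 106 105 103]
170 [137 138 137 138 138 140 138 132 124 117 113 114 113 114 114 113 112 108
 110 112 114 110 112 111 114 119 130 151 166 175 177 174 175 175 173 169
 169 167 169 162 138 121 114 112 111 106 112 109 112 106 106 106 107 113
 111 106 111 107 112 126 135 134 133 140 140 142 142 143]
178 [128 130 127 129 130 129 128 126 121 116 112 108 109 107 109 109 106 107
 106 108 107 110 108 112 114 119 132 155 165 174 177 175 176 173 173 175
 175 172 171 152 129 113 112 109 105 106 109 110 107 106 105 105 109 110
 105 104 103 106 112 129 141 141 141 142 142 141 140 143]
held 275 [132 132 132 129 122 102  70  53  49  43  47  47  50  48  47  48  45  47
  51  45  46  46  54  66  88 101 107 109 111 111 110 109 113 111 113] [105 106 107 106 105 109 111 120 120  93  54  20  12   4  13]
held 290 [128 130 129 127 118 100  68  48  45  47  49  50  46  48  46  44  48  48
  47  47  46  48  53  73  88 101 111 111 111 113 111 115 113 115 112] [111 114 114 113 115 114 119 125 131 112  77  31  12   5   1]
held 355 [140 141 141 138 129 107  74  52  46  49  48  46  47  48  51  50  47  47
  48  49  48  51  57  69  91 103 103 109 108 107 110 104 107 104 108] [104 103 105 102 105 104 112 120 118  96  56  23  14  16   7]
held 365 [142 142 141 141 141 136 128 116  95  79  62  59  46  52  51  47  49  45
  48  44  49  47  54  68  91 102 110 113 111 111 113 112 114 112 110] [105 104 102 105 102 105 110 118 118  96  58  21   6  11   7]
[580.2 216.  198. ]
[576.3 261.6 198. ]
[638.8 268.5 198. ]
[643.1 218.4 198. ]
botnear [581.3 213.  166. ]
botnear [577.  264.3 166. ]
```

Run:
```python
from h import *
c=dict(np.load("wrist.npz"))
a,b=ray(c,297.3,161,32),ray(c,346.3,161.5,32);print(a,b,np.linalg.norm(a-b))
m=(a+b)/2; print("centre",m+32*np.array([np.cos(.06),np.sin(.06),0]))
print(ray(c,321.5,174,32))
```

```text
[588.15224856 221.93526763  32.        ] [584.76380984 267.45028494  32.        ] 45.64097191478684
centre [618.40044648 246.61162449  32.        ]
[598.48977484 245.49269848  32.        ]
```

>>> {"op": "send_rows", "data": {"increments": [{"xyz":[0.029,0.018,-0.1],"angular":[0,0,-0.01],"grip":0.3},{"xyz":[0.029,0.018,-0.2],"angular":[0,0,-0.01],"grip":0.3},{"xyz":[0.029,0.018,-0.3],"angular":[0,0,-0.01],"grip":0.3},{"xyz":[0.029,0.018,-0.37],"angular":[0,0,-0.01],"grip":0.3},{"xyz":[0.029,0.018,-0.41],"angular":[0,0,-0.01],"grip":0.3}]}}

```text
t: 5.75
tool_pos: [623.0, 246.3, 43.5]
ee_rot: [-0.002, -0.026, 1.0, -0.001]
contact_force: [0.0, -0.4, -2.5]
opening: 0.554
```

>>> {"op": "send_rows", "data": {"increments": [{"xyz":[0,0,-0.01],"angular":[0,0,0],"grip":0.3},{"xyz":[0,0,-0.02],"angular":[0,0,0],"grip":0.3},{"xyz":[0,0,-0.03],"angular":[0,0,0],"grip":0.3},{"xyz":[0,0,-0.03],"angular":[0,0,0],"grip":0.3},{"xyz":[0,0,-0.03],"angular":[0,0,0],"grip":0.3}]}}

```text
t: 6.25
tool_pos: [624.8, 248.1, 37.2]
ee_rot: [0.001, -0.027, 1.0, 0.0]
contact_force: [0.2, -0.3, -2.5]
opening: 0.555
```

>>> {"op": "send_rows", "data": {"increments": [{"xyz":[-0.003,-0.004,-0.004],"angular":[0,0,0],"grip":0.3},{"xyz":[-0.003,-0.004,-0.008],"angular":[0,0,0],"grip":0.3},{"xyz":[-0.003,-0.004,-0.008],"angular":[0,0,0],"grip":0.3},{"xyz":[-0.003,-0.004,-0.008],"angular":[0,0,0],"grip":0.3}]}}

```text
t: 6.65
tool_pos: [623.5, 246.6, 34.6]
ee_rot: [0.0, -0.027, 1.0, 0.0]
contact_force: [-2.6, -0.5, 3.5]
opening: 0.549
```

>>> {"op": "send_rows", "data": {"increments": [{"xyz":[0,0,0],"angular":[0,0,0],"grip":0.8},{"xyz":[0,0,0],"angular":[0,0,0],"grip":0.8},{"xyz":[0,0,0],"angular":[0,0,0],"grip":0.8}]}}

```text
t: 6.95
tool_pos: [623.7, 246.8, 33.9]
ee_rot: [0.0, -0.027, 1.0, 0.0]
contact_force: [0.8, 0.2, -0.2]
opening: 0.802
```

>>> {"op": "send_rows", "data": {"increments": [{"xyz":[0,0,0.06],"angular":[0,0,0],"grip":0.8},{"xyz":[0,0,0.15],"angular":[0,0,0],"grip":0.8},{"xyz":[0,0,0.3],"angular":[0,0,0],"grip":0.8},{"xyz":[0,0,0.45],"angular":[0,0,0],"grip":0.8},{"xyz":[0,0,0.6],"angular":[0,0,0],"grip":0.8}]}}

```text
t: 7.45
tool_pos: [623.4, 246.7, 215.5]
ee_rot: [-0.0, -0.027, 1.0, 0.0]
contact_force: [0.9, 0.9, -0.6]
opening: 0.802
```

>>> {"op": "send_rows", "data": {"increments": [{"xyz":[0,0,0],"angular":[0,0,0],"grip":0.8},{"xyz":[0,0,0],"angular":[0,0,0],"grip":0.8}]}}

```text
t: 7.65
tool_pos: [624.1, 246.9, 215.4]
ee_rot: [0.002, -0.027, 1.0, 0.0]
contact_force: [-1.2, 1.1, -0.8]
opening: 0.798
```

Run:
```python
from h import *
c=snap("wrist","w4.png"); print(c["T"][:3,3]); s=manip.observe();print(s["t"],s["tool_pos"],s["ee_rot"],s["contact_force"],s["opening"])
u,v=map(int,proj(c,[618,246,64]));print(u,v)
print(cartons(c,64,(u-60,v-60,u+60,v+60)))
c=snap("side","s4.png");u,v=map(int,proj(c,[618,246,40]));
cv2.imwrite("pics/s4c.png",cv2.resize(c["frame"][v-50:v+50,u-60:u+60,::-1],None,fx=6,fy=6))
a=cv2.imread("pics/w4.png")[100:300,220:420]
b=cv2.resize(cv2.imread("pics/s4c.png"),(400,333)); cv2.imwrite("pics/m4.png",np.hstack([cv2.resize(a,(333,333)),b]))
```

```text
[552.71207271 243.07457222 356.94863964]
7.7 [623.05982068 246.5792108  213.42730318] [-3.47210749e-04 -2.65480896e-02  9.99647476e-01 -3.97344708e-05] [ 0.36159597 -0.09311022 -0.50708616] 0.7986652262858346
314 180
(array([292, 143], dtype=int32), array([339, 211], dtype=int32), ((615.7255859375, 246.23989868164062), (69.25799560546875, 46.66014099121094), 2.7451674938201904))
```

View pics/m4.png

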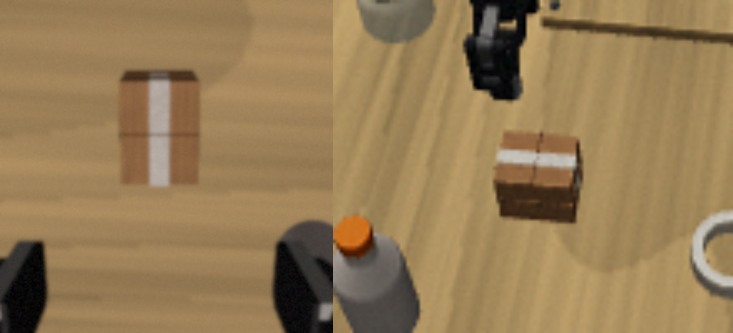

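The two cartons stand squarely in line: top centre about (618, 246), matching the base centre (618, 247). Next is carton B.

>>> {"op": "send_rows", "data": {"increments": [{"xyz":[-0.02,-0.15,0],"angular":[0,0,0],"grip":0.8},{"xyz":[-0.04,-0.3,0],"angular":[0,0,0],"grip":0.8},{"xyz":[-0.06,-0.45,0],"angular":[0,0,0],"grip":0.8},{"xyz":[-0.08,-0.6,0],"angular":[0,0,0],"grip":0.8},{"xyz":[-0.1,-0.75,0],"angular":[0,0,0],"grip":0.8}]}}

```text
t: 8.25
tool_pos: [591.9, 20.2, 211.5]
ee_rot: [-0.002, -0.027, 1.0, 0.0]
contact_force: [1.1, -0.9, 1.0]
opening: 0.798
```

>>> {"op": "send_rows", "data": {"increments": [{"xyz":[-0.02,-0.15,0],"angular":[0,0,0],"grip":0.8},{"xyz":[-0.04,-0.3,0],"angular":[0,0,0],"grip":0.8},{"xyz":[-0.07,-0.45,0],"angular":[0,0,0],"grip":0.8},{"xyz":[-0.1,-0.6,0],"angular":[0,0,0],"grip":0.8},{"xyz":[-0.12,-0.74,0],"angular":[0,0,0],"grip":0.8}]}}

```text
t: 8.75
tool_pos: [555.6, -201.7, 211.6]
ee_rot: [-0.002, -0.026, 1.0, 0.001]
contact_force: [-0.4, 0.3, 0.0]
opening: 0.798
```

>>> {"op": "send_rows", "data": {"increments": [{"xyz":[0,0,0],"angular":[0,0,0],"grip":0.8},{"xyz":[0,0,0],"angular":[0,0,0],"grip":0.8},{"xyz":[0,0,0],"angular":[0,0,0],"grip":0.8}]}}

```text
t: 9.05
tool_pos: [557.0, -199.1, 212.5]
ee_rot: [-0.001, -0.027, 1.0, 0.001]
contact_force: [0.4, 0.1, 0.4]
opening: 0.799
```

Run:
```python
from h import *
c=snap("wrist","w5.png"); print(c["T"][:3,3]); s=manip.observe();print(s["t"],s["tool_pos"],s["ee_rot"],s["contact_force"],s["opening"])
u,v=map(int,proj(c,[557,-201,50]));print(u,v)
print(cartons(c,50,(u-50,v-60,u+45,v+55)))
```

```text
[ 486.38200047 -203.11667705  354.46295906]
9.1 [ 557.24032857 -198.83395423  212.93249565] [-8.36906754e-04 -2.71688287e-02  9.99630163e-01  8.31768194e-04] [0.06842551 0.85072204 0.37188383] 0.7988863932054658
313 184
(array([289, 153], dtype=int32), array([337, 216], dtype=int32), ((558.5137939453125, -201.6149444580078), (46.760650634765625, 67.1625747680664), 87.77009582519531))
```

View pics/w5.png

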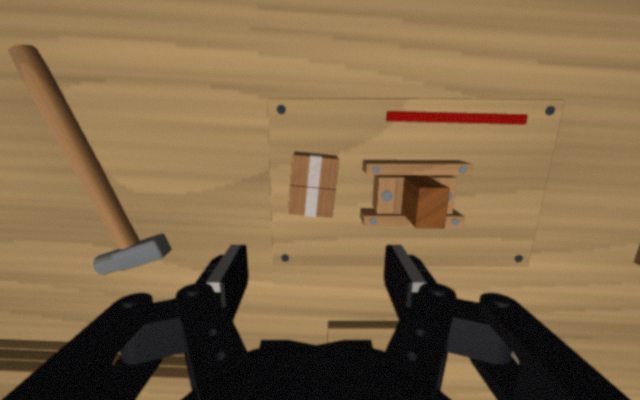

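>>> {"op": "send_rows", "data": {"increments": [{"xyz":[0.016,-0.009,-0.15],"angular":[0,0,-0.03],"grip":0.74},{"xyz":[0.016,-0.009,-0.3],"angular":[0,0,-0.03],"grip":0.74},{"xyz":[0.016,-0.009,-0.4],"angular":[0,0,-0.03],"grip":0.74},{"xyz":[0.016,-0.009,-0.43],"angular":[0,0,-0.03],"grip":0.74},{"xyz":[0.016,-0.009,-0.43],"angular":[0,0,-0.03],"grip":0.74}]}}

```text
t: 9.6
tool_pos: [561.8, -201.5, 83.8]
ee_rot: [-0.001, 0.02, 1.0, 0.001]
contact_force: [0.3, -0.1, -0.7]
opening: 0.742
```

>>> {"op": "send_rows", "data": {"increments": [{"xyz":[0,0,-0.05],"angular":[0,0,0],"grip":0.74},{"xyz":[0,0,-0.1],"angular":[0,0,0],"grip":0.74},{"xyz":[0,0,-0.15],"angular":[0,0,0],"grip":0.74},{"xyz":[0,0,-0.205],"angular":[0,0,0],"grip":0.74},{"xyz":[0,0,-0.205],"angular":[0,0,0],"grip":0.74}]}}

```text
t: 10.1
tool_pos: [562.6, -202.6, 23.8]
ee_rot: [-0.0, 0.02, 1.0, 0.0]
contact_force: [0.4, 0.2, 0.9]
opening: 0.736
```

>>> {"op": "send_rows", "data": {"increments": [{"xyz":[0,0,0],"angular":[0,0,0],"grip":0.3},{"xyz":[0,0,0],"angular":[0,0,0],"grip":0.3},{"xyz":[0,0,0],"angular":[0,0,0],"grip":0.3},{"xyz":[0,0,0],"angular":[0,0,0],"grip":0.3},{"xyz":[0,0,0],"angular":[0,0,0],"grip":0.3}]}}

```text
t: 10.6
tool_pos: [564.0, -203.4, 25.6]
ee_rot: [0.002, 0.021, 1.0, -0.001]
contact_force: [-0.6, 1.9, 6.7]
opening: 0.547
```

>>> {"op": "send_rows", "data": {"increments": [{"xyz":[0,0,0.1],"angular":[0,0,0],"grip":0.3},{"xyz":[0,0,0.22],"angular":[0,0,0],"grip":0.3},{"xyz":[0,0,0.35],"angular":[0,0,0],"grip":0.3},{"xyz":[0,0,0.45],"angular":[0,0,0.015],"grip":0.3},{"xyz":[0,0.1,0.5],"angular":[0,0,0.03],"grip":0.3}]}}

```text
t: 11.1
tool_pos: [564.2, -176.8, 176.9]
ee_rot: [0.003, -0.026, 1.0, -0.003]
contact_force: [1.9, 0.6, -3.0]
opening: 0.548
```

>>> {"op": "send_rows", "data": {"increments": [{"xyz":[0.02,0.14,0],"angular":[0,0,0],"grip":0.3},{"xyz":[0.04,0.28,0],"angular":[0,0,0],"grip":0.3},{"xyz":[0.06,0.42,0],"angular":[0,0,0],"grip":0.3},{"xyz":[0.08,0.56,0],"angular":[0,0,0],"grip":0.3},{"xyz":[0.1,0.7,0],"angular":[0,0,0],"grip":0.3}]}}

```text
t: 11.6
tool_pos: [591.8, 38.5, 173.4]
ee_rot: [-0.0, -0.026, 1.0, -0.0]
contact_force: [1.0, -0.9, -3.2]
opening: 0.551
```

>>> {"op": "send_rows", "data": {"increments": [{"xyz":[0.02,0.14,0],"angular":[0,0,0],"grip":0.3},{"xyz":[0.04,0.28,0],"angular":[0,0,0],"grip":0.3},{"xyz":[0.06,0.42,0],"angular":[0,0,0],"grip":0.3},{"xyz":[0.08,0.56,0],"angular":[0,0,0],"grip":0.3},{"xyz":[0.09,0.69,0],"angular":[0,0,0],"grip":0.3}]}}

```text
t: 12.1
tool_pos: [619.2, 245.8, 173.1]
ee_rot: [-0.0, -0.027, 1.0, -0.0]
contact_force: [1.0, -0.3, -3.2]
opening: 0.547
```

>>> {"op": "send_rows", "data": {"increments": [{"xyz":[0,0,0],"angular":[0,0,0],"grip":0.3},{"xyz":[0,0,0],"angular":[0,0,0],"grip":0.3},{"xyz":[0,0,0],"angular":[0,0,0],"grip":0.3}]}}

```text
t: 12.4
tool_pos: [618.8, 243.0, 173.1]
ee_rot: [-0.001, -0.026, 1.0, -0.001]
contact_force: [-0.8, -0.8, -4.4]
opening: 0.552
```

Run:
```python
from h import *
c=snap("wrist","w6.png"); s=manip.observe();print(s["t"],s["tool_pos"],s["ee_rot"],s["contact_force"],s["opening"])
z=s["tool_pos"][2]-25.6+50
g=cv2.cvtColor(c["frame"],cv2.COLOR_RGB2GRAY)
r=cv2.GaussianBlur(g,(3,3),0).astype(int)
def edge(line,lo,hi):  # strongest gradient
    d=np.abs(np.diff(line[lo:hi])); i=int(d.argmax()); return lo+i+.5,d[i]
for u in(280,290,345,355): print(u,edge(r[:,u],193,220),edge(r[:,u],320,350))
for v in(215,250,290,320): print(v,edge(r[v],235,280),edge(r[v],350,400))
u,v=proj(c,[618,246,64]); print(u,v)
for uu in(306,338): print(uu,r[130:190,uu].tolist())
```

```text
12.45 [619.02775643 242.63859038 173.24296323] [-3.76605892e-04 -2.59954995e-02  9.99661902e-01 -4.16072952e-04] [-0.1566976  -1.29177713 -2.57216161] 0.5462498630659068
280 (203.5, np.int64(16)) (339.5, np.int64(36))
290 (202.5, np.int64(17)) (340.5, np.int64(35))
345 (202.5, np.int64(17)) (339.5, np.int64(36))
355 (202.5, np.int64(16)) (339.5, np.int64(35))
215 (258.5, np.int64(10)) (373.5, np.int64(10))
250 (260.5, np.int64(20)) (370.5, np.int64(17))
290 (262.5, np.int64(31)) (367.5, np.int64(26))
320 (258.5, np.int64(29)) (372.5, np.int64(31))
319.25229302365 197.58140068399177
306 [140, 140, 140, 140, 140, 140, 140, 139, 140, 141, 140, 140, 139, 137, 136, 136, 134, 133, 134, 134, 129, 115, 93, 68, 53, 50, 51, 49, 47, 47, 54, 71, 92, 107, 113, 114, 113, 113, 113, 114, 114, 114, 113, 112, 111, 111, 111, 110, 109, 110, 110, 109, 109, 107, 99, 85, 66, 53, 49, 47]
338 [139, 138, 138, 137, 137, 138, 137, 137, 138, 139, 139, 139, 139, 139, 137, 137, 136, 135, 134, 132, 127, 114, 91, 68, 56, 54, 53, 52, 50, 50, 56, 72, 92, 106, 111, 111, 110, 109, 109, 108, 108, 107, 107, 107, 106, 106, 106, 106, 106, 106, 106, 106, 106, 106, 101, 88, 70, 57, 51, 49]
```

View pics/w6.png

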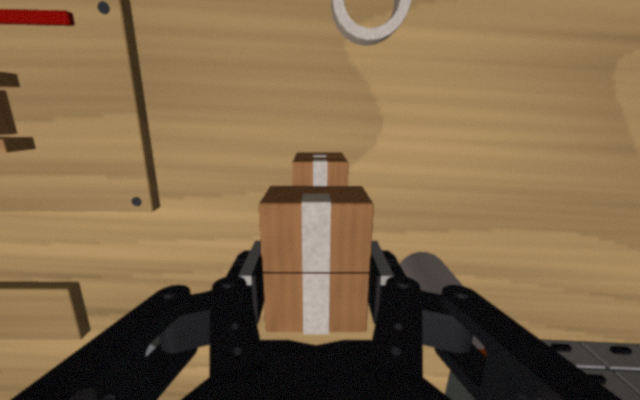

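Run:
```python
from h import *
c=dict(np.load("wrist.npz"))
e=np.array([np.cos(.054),np.sin(.054),0])*32
h=[ray(c,*p,197.6) for p in[(260,203),(373,203),(265,332),(369,332)]]
print(np.round(h,1),"held c near/all",(h[0]+h[1])/2+e,np.mean(h,0))
g=cv2.GaussianBlur(cv2.cvtColor(c["frame"],cv2.COLOR_RGB2GRAY),(3,3),0).astype(int)
for v in(168,178): print(g[v,286:300],g[v,342:354])
a,b=ray(c,293.5,161.7,64),ray(c,347.5,161.7,64); print(a,b,"stack",(a+b)/2+e)
```

```text
[[584.3 218.5 197.6]
 [581.9 264.6 197.6]
 [647.2 220.9 197.6]
 [644.6 269.4 197.6]] held c near/all [615.06256129 243.26021732 197.6       ] [614.51756662 243.34613948 197.6       ]
[135 136 136 136 135 131 126 120 115 113 113 113 114 114] [112 112 110 109 109 112 121 133 143 147 149 150]
[131 131 131 132 131 128 123 118 116 114 113 112 112 112] [111 109 107 107 109 116 128 137 140 141 141 141]
[587.881394   222.60838223  64.        ] [585.45926051 267.94180978  64.        ] stack [618.62368259 247.00225632  64.        ]
```

>>> {"op": "send_rows", "data": {"increments": [{"xyz":[0.013,0.012,-0.1],"angular":[0,0,0],"grip":0.3},{"xyz":[0.013,0.012,-0.2],"angular":[0,0,0],"grip":0.3},{"xyz":[0.013,0.012,-0.27],"angular":[0,0,0],"grip":0.3},{"xyz":[0.013,0.012,-0.31],"angular":[0,0,0],"grip":0.3},{"xyz":[0.013,0.012,-0.32],"angular":[0,0,0],"grip":0.3}]}}

```text
t: 12.95
tool_pos: [622.5, 246.2, 76.0]
ee_rot: [-0.001, -0.026, 1.0, -0.0]
contact_force: [-0.4, 0.4, -2.9]
opening: 0.551
```

>>> {"op": "send_rows", "data": {"increments": [{"xyz":[0,0,-0.005],"angular":[0,0,0],"grip":0.3},{"xyz":[0,0,-0.01],"angular":[0,0,0],"grip":0.3},{"xyz":[0,0,-0.01],"angular":[0,0,0],"grip":0.3},{"xyz":[0,0,-0.01],"angular":[0,0,0],"grip":0.3}]}}

```text
t: 13.35
tool_pos: [623.7, 247.8, 75.4]
ee_rot: [0.001, -0.027, 1.0, 0.0]
contact_force: [0.4, 0.3, -2.8]
opening: 0.55
```

>>> {"op": "send_rows", "data": {"increments": [{"xyz":[-0.003,-0.005,-0.005],"angular":[0,0,0],"grip":0.3},{"xyz":[-0.003,-0.005,-0.012],"angular":[0,0,0],"grip":0.3},{"xyz":[-0.003,-0.005,-0.012],"angular":[0,0,0],"grip":0.3},{"xyz":[-0.003,-0.005,-0.012],"angular":[0,0,0],"grip":0.3}]}}

```text
t: 13.75
tool_pos: [622.4, 246.0, 71.7]
ee_rot: [0.0, -0.027, 1.0, -0.0]
contact_force: [-1.5, -0.5, 2.9]
opening: 0.549
```

>>> {"op": "send_rows", "data": {"increments": [{"xyz":[0,0,0],"angular":[0,0,0],"grip":0.8},{"xyz":[0,0,0],"angular":[0,0,0],"grip":0.8},{"xyz":[0,0,0],"angular":[0,0,0],"grip":0.8}]}}

```text
t: 14.05
tool_pos: [622.6, 246.2, 70.8]
ee_rot: [0.0, -0.027, 1.0, 0.0]
contact_force: [0.6, -0.3, 0.2]
opening: 0.804
```

>>> {"op": "send_rows", "data": {"increments": [{"xyz":[0,0,0.06],"angular":[0,0,0],"grip":0.8},{"xyz":[0,0,0.15],"angular":[0,0,0],"grip":0.8},{"xyz":[0,0,0.3],"angular":[0,0,0],"grip":0.8},{"xyz":[0,0,0.45],"angular":[0,0,0],"grip":0.8},{"xyz":[0,0,0.5],"angular":[0,0,0],"grip":0.8}]}}

```text
t: 14.55
tool_pos: [624.8, 246.9, 226.7]
ee_rot: [0.005, -0.027, 1.0, 0.001]
contact_force: [0.1, -0.4, -0.6]
opening: 0.802
```

>>> {"op": "send_rows", "data": {"increments": [{"xyz":[0,0,0],"angular":[0,0,0],"grip":0.8},{"xyz":[0,0,0],"angular":[0,0,0],"grip":0.8}]}}

```text
t: 14.75
tool_pos: [621.8, 246.0, 220.0]
ee_rot: [-0.001, -0.027, 1.0, -0.0]
contact_force: [-0.2, -0.1, -0.7]
opening: 0.799
```

Run:
```python
from h import *
c=snap("wrist","w7.png"); s=manip.observe();print(s["t"],s["tool_pos"],s["ee_rot"],s["contact_force"],s["opening"])
u,v=map(int,proj(c,[618,246,96]));print(u,v)
print(cartons(c,96,(u-60,v-60,u+60,v+60)))
d=snap("side","s7.png");uu,vv=map(int,proj(d,[618,246,50]))
a=cv2.resize(c["frame"][v-100:v+100,u-100:u+100,::-1],(380,380)); b=cv2.resize(d["frame"][vv-45:vv+45,uu-45:uu+45,::-1],(380,380))
cv2.imwrite("pics/m7.png",np.hstack([a,b]))
```

```text
14.8 [621.34116711 245.82197849 218.94241381] [-1.52852215e-03 -2.65192101e-02  9.99647081e-01 -3.30627410e-04] [-0.08346168 -0.0084315  -0.00613843] 0.8009170471050298
315 189
(array([290, 145], dtype=int32), array([341, 223], dtype=int32), ((613.879150390625, 245.68576049804688), (72.85746002197266, 46.465824127197266), 2.873534679412842))
```

View pics/m7.png

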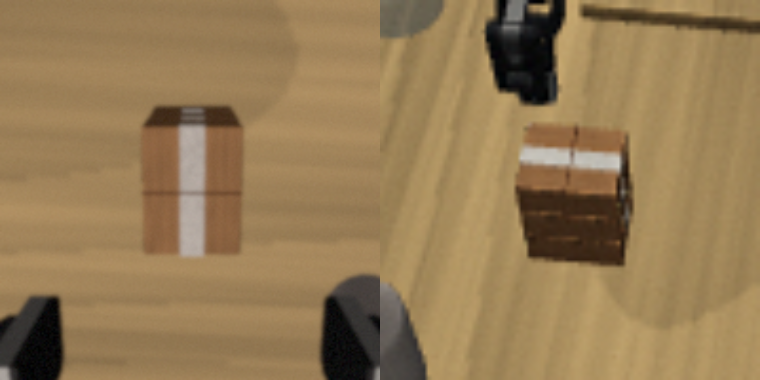

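The column of three stands in line: top centre about (618, 246), yaw about 0.05. Now the block.

>>> {"op": "send_rows", "data": {"increments": [{"xyz":[-0.03,-0.15,0],"angular":[0,0,0],"grip":0.8},{"xyz":[-0.06,-0.3,0],"angular":[0,0,0],"grip":0.8},{"xyz":[-0.09,-0.45,0],"angular":[0,0,0],"grip":0.8},{"xyz":[-0.12,-0.6,0],"angular":[0,0,0],"grip":0.8},{"xyz":[-0.15,-0.75,0],"angular":[0,0,0],"grip":0.8}]}}

```text
t: 15.35
tool_pos: [575.8, 19.6, 218.8]
ee_rot: [-0.002, -0.027, 1.0, 0.0]
contact_force: [0.8, -0.4, 0.8]
opening: 0.801
```

>>> {"op": "send_rows", "data": {"increments": [{"xyz":[-0.03,-0.15,0],"angular":[0,0,0],"grip":0.8},{"xyz":[-0.05,-0.3,0],"angular":[0,0,0],"grip":0.8},{"xyz":[-0.06,-0.37,0],"angular":[0,0,0],"grip":0.8},{"xyz":[-0.06,-0.37,0],"angular":[0,0,0],"grip":0.8},{"xyz":[-0.06,-0.37,0],"angular":[0,0,0],"grip":0.8}]}}

```text
t: 15.85
tool_pos: [558.6, -89.7, 219.3]
ee_rot: [-0.001, -0.026, 1.0, 0.001]
contact_force: [0.1, 0.2, 0.9]
opening: 0.802
```

>>> {"op": "send_rows", "data": {"increments": [{"xyz":[0,0,0],"angular":[0,0,0],"grip":0.8},{"xyz":[0,0,0],"angular":[0,0,0],"grip":0.8}]}}

```text
t: 16.05
tool_pos: [559.3, -88.6, 220.3]
ee_rot: [-0.0, -0.027, 1.0, 0.0]
contact_force: [-0.4, 0.4, 0.6]
opening: 0.796
```

Run:
```python
from h import *
c=snap("wrist","w8.png"); s=manip.observe();print(s["t"],s["tool_pos"],s["ee_rot"],s["contact_force"],s["opening"])
u,v=proj(c,[561,-90,93]);print(u,v)
cv2.imwrite("pics/w8c.png",cv2.resize(c["frame"][90:270,170:470,::-1],None,fx=2.6,fy=2.6,interpolation=cv2.INTER_CUBIC))
```

```text
16.1 [559.3885976  -88.66242931 220.58247301] [-1.92631815e-04 -2.74250862e-02  9.99623815e-01  2.38052188e-04] [ 0.10963323 -0.80142304  0.55994798] 0.7978339222763159
313.85429297054367 194.66913736423768
```

View pics/w8c.png

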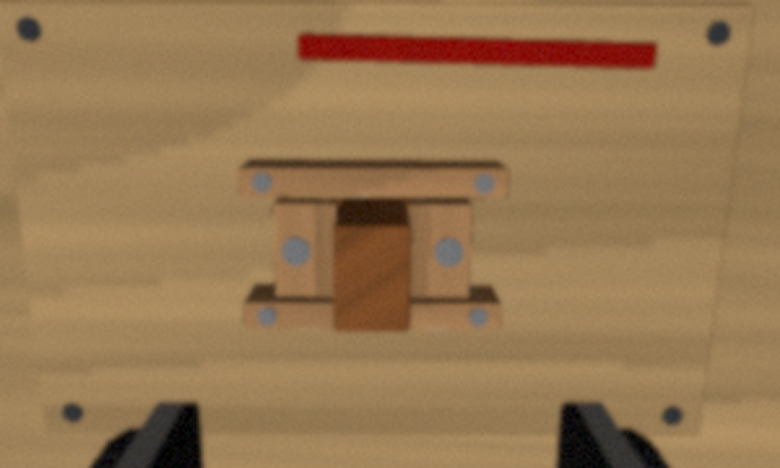

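The crop shows the key's top at crop (334–410, 224–330), between the near and far end blocks whose screws are at (261,181), (484,183), (267,316) and (478,316). The pencil is undisturbed.

Run:
```python
from h import *
c=dict(np.load("wrist.npz"))
f=lambda u,v,z: ray(c,u/2.6+170,v/2.6+90,z)
K=[f(*p,93) for p in[(334,224),(410,224),(334,330),(410,330)]]; print(np.round(K,1),np.mean(K,0))
for P,z in(([(261,181),(484,183),(267,316),(478,316)],48),([(28,28),(718,33),(72,412),(672,415)],18)):
    Q=np.array([f(*p,z) for p in P]); print(Q.round(1).tolist(),Q.mean(0).round(1)); 
    for i in(0,2):
        d=Q[i+1]-Q[i]; print("yaw",np.arctan2(-d[0],d[1]))
```

```text
[[ 544.3 -105.    93. ]
 [ 542.8  -78.3   93. ]
 [ 583.7 -103.4   93. ]
 [ 582.2  -75.7   93. ]] [563.22933759 -90.60651487  93.        ]
[[537.6, -137.2, 48.0], [533.4, -47.2, 48.0], [594.9, -133.9, 48.0], [590.0, -44.5, 48.0]] [564.  -90.7  48. ]
yaw 0.04602074032118797
yaw 0.05492315124202875
[[483.3, -240.0, 18.0], [469.3, 49.6, 18.0], [659.0, -231.1, 18.0], [644.7, 58.3, 18.0]] [564.1 -90.8  18. ]
yaw 0.04820713736435593
yaw 0.04939198932935931
```

>>> {"op": "send_rows", "data": {"increments": [{"xyz":[0.014,-0.007,-0.12],"angular":[0,0,0],"grip":0.65},{"xyz":[0.014,-0.007,-0.24],"angular":[0,0,0],"grip":0.65},{"xyz":[0.014,-0.007,-0.34],"angular":[0,0,0],"grip":0.65},{"xyz":[0.014,-0.007,-0.36],"angular":[0,0,0],"grip":0.65},{"xyz":[0.014,-0.007,-0.36],"angular":[0,0,0],"grip":0.65}]}}

```text
t: 16.6
tool_pos: [563.1, -91.3, 112.2]
ee_rot: [-0.001, -0.027, 1.0, 0.0]
contact_force: [0.9, 0.2, 0.6]
opening: 0.65
```

>>> {"op": "send_rows", "data": {"increments": [{"xyz":[0,0,-0.05],"angular":[0,0,0],"grip":0.65},{"xyz":[0,0,-0.1],"angular":[0,0,0],"grip":0.65},{"xyz":[0,0,-0.15],"angular":[0,0,0],"grip":0.65},{"xyz":[0,0,-0.18],"angular":[0,0,0],"grip":0.65},{"xyz":[0,0,-0.18],"angular":[0,0,0],"grip":0.65}]}}

```text
t: 17.1
tool_pos: [563.8, -91.9, 59.1]
ee_rot: [0.0, -0.027, 1.0, 0.0]
contact_force: [0.1, -0.3, -0.2]
opening: 0.649
```

>>> {"op": "send_rows", "data": {"increments": [{"xyz":[0,0.003,0],"angular":[0,0,0],"grip":0.1},{"xyz":[0,0.003,0],"angular":[0,0,0],"grip":0.1},{"xyz":[0,0.003,0],"angular":[0,0,0],"grip":0.1},{"xyz":[0,0.003,0],"angular":[0,0,0],"grip":0.1},{"xyz":[0,0.003,0],"angular":[0,0,0],"grip":0.1}]}}

```text
t: 17.6
tool_pos: [564.6, -91.3, 60.2]
ee_rot: [0.001, -0.026, 1.0, -0.0]
contact_force: [0.6, 0.3, 5.7]
opening: 0.315
```

>>> {"op": "send_rows", "data": {"increments": [{"xyz":[0,0,0.004],"angular":[0,0,0],"grip":0.1},{"xyz":[0,0.008,0.004],"angular":[0,0,0],"grip":0.1},{"xyz":[-0.001,0.016,0.004],"angular":[0,0,0],"grip":0.1},{"xyz":[-0.001,0.024,0.004],"angular":[0,0,0],"grip":0.1},{"xyz":[-0.001,0.024,0.004],"angular":[0,0,0],"grip":0.1}]}}

```text
t: 18.1
tool_pos: [563.2, -86.2, 60.2]
ee_rot: [-0.0, -0.027, 1.0, -0.002]
contact_force: [-1.1, -6.3, 2.1]
opening: 0.319
```

>>> {"op": "send_rows", "data": {"increments": [{"xyz":[0,0.005,0],"angular":[0,0,0],"grip":0.1},{"xyz":[0,0.008,0],"angular":[0,0,0],"grip":0.1},{"xyz":[0,0.008,0],"angular":[0,0,0],"grip":0.1}]}}

```text
t: 18.4
tool_pos: [563.1, -84.0, 60.3]
ee_rot: [-0.0, -0.027, 1.0, -0.002]
contact_force: [-1.5, -8.2, 2.2]
opening: 0.319
```

>>> {"op": "send_rows", "data": {"increments": [{"xyz":[0,0,0],"angular":[0,0,0],"grip":0.1},{"xyz":[0,0,0],"angular":[0,0,0],"grip":0.1}]}}

```text
t: 18.6
tool_pos: [563.1, -84.0, 60.3]
ee_rot: [-0.0, -0.027, 1.0, -0.002]
contact_force: [-0.3, -6.8, 1.4]
opening: 0.318
```

>>> {"op": "send_rows", "data": {"increments": [{"xyz":[0,-0.015,0],"angular":[0,0,0],"grip":0.1},{"xyz":[0,-0.03,0],"angular":[0,0,0],"grip":0.1},{"xyz":[0.001,-0.045,0],"angular":[0,0,0],"grip":0.1},{"xyz":[0.002,-0.056,0],"angular":[0,0,0],"grip":0.1},{"xyz":[0.002,-0.056,0],"angular":[0,0,0],"grip":0.1}]}}

```text
t: 19.1
tool_pos: [563.4, -95.5, 60.3]
ee_rot: [-0.0, -0.025, 1.0, 0.003]
contact_force: [-0.7, 8.3, 6.9]
opening: 0.319
```

>>> {"op": "send_rows", "data": {"increments": [{"xyz":[0,0,0],"angular":[0,0,0],"grip":0.1},{"xyz":[0,0,0],"angular":[0,0,0],"grip":0.1},{"xyz":[0,0,0],"angular":[0,0,0],"grip":0.1}]}}

```text
t: 19.4
tool_pos: [563.4, -95.5, 60.3]
ee_rot: [-0.0, -0.026, 1.0, 0.003]
contact_force: [-0.7, 9.2, 6.0]
opening: 0.321
```

>>> {"op": "send_rows", "data": {"increments": [{"xyz":[0,-0.005,0],"angular":[0,0,0],"grip":0.1},{"xyz":[0,-0.01,0],"angular":[0,0,0],"grip":0.1},{"xyz":[0,-0.014,0],"angular":[0,0,0],"grip":0.1},{"xyz":[0,-0.014,0],"angular":[0,0,0],"grip":0.1}]}}

```text
t: 19.8
tool_pos: [563.6, -99.1, 60.3]
ee_rot: [-0.0, -0.025, 1.0, 0.003]
contact_force: [-0.2, 10.0, 6.3]
opening: 0.322
```

>>> {"op": "send_rows", "data": {"increments": [{"xyz":[0,0.01,0],"angular":[0,0,0],"grip":0.1},{"xyz":[0,0.02,0],"angular":[0,0,0],"grip":0.1},{"xyz":[0,0.033,0],"angular":[0,0,0],"grip":0.1},{"xyz":[0,0.033,0],"angular":[0,0,0],"grip":0.1},{"xyz":[0,0.033,0],"angular":[0,0,0],"grip":0.1}]}}

```text
t: 20.3
tool_pos: [564.2, -93.1, 60.2]
ee_rot: [0.0, -0.027, 1.0, -0.0]
contact_force: [0.2, -2.9, 3.9]
opening: 0.318
```

>>> {"op": "send_rows", "data": {"increments": [{"xyz":[0,0.004,0.01],"angular":[0,0,0],"grip":0.1},{"xyz":[0,0.004,0.02],"angular":[0,0,0],"grip":0.1},{"xyz":[0,0.004,0.03],"angular":[0,0,0],"grip":0.1},{"xyz":[0,0.004,0.03],"angular":[0,0,0],"grip":0.1}]}}

```text
t: 20.7
tool_pos: [563.9, -91.2, 69.2]
ee_rot: [0.0, -0.027, 1.0, 0.0]
contact_force: [-0.0, 0.7, -1.7]
opening: 0.315
```

>>> {"op": "send_rows", "data": {"increments": [{"xyz":[0,0,0.03],"angular":[0,0,0],"grip":0.1},{"xyz":[0,0,0.06],"angular":[0,0,0],"grip":0.1},{"xyz":[0,0,0.09],"angular":[0,0,0],"grip":0.1},{"xyz":[0,0,0.12],"angular":[0,0,0],"grip":0.1},{"xyz":[0,0,0.137],"angular":[0,0,0],"grip":0.1}]}}

```text
t: 21.2
tool_pos: [564.4, -91.6, 111.6]
ee_rot: [0.001, -0.027, 1.0, -0.0]
contact_force: [0.5, 0.6, -0.9]
opening: 0.32
```

>>> {"op": "send_rows", "data": {"increments": [{"xyz":[0,0,0],"angular":[0,0,0],"grip":0.1},{"xyz":[0,0,0],"angular":[0,0,0],"grip":0.1},{"xyz":[0,0,0],"angular":[0,0,0],"grip":0.1},{"xyz":[0,0,0],"angular":[0,0,0],"grip":0.1},{"xyz":[0,0,0],"angular":[0,0,0],"grip":0.1}]}}

```text
t: 21.7
tool_pos: [563.6, -91.4, 109.7]
ee_rot: [-0.0, -0.027, 1.0, 0.0]
contact_force: [0.7, -0.0, -1.9]
opening: 0.318
```

Run:
```python
from h import *
a=snap("scene","sc9.png");b=snap("side","si9.png");s=manip.observe();print(s["t"],s["tool_pos"],s["ee_rot"],s["contact_force"],s["opening"])
I=[]
for c,f in((a,5),(b,5)):
    for p,w in(([564,-91,90],60),([618,246,50],45)):
        u,v=map(int,proj(c,p)); I.append(cv2.resize(c["frame"][v-w:v+w,u-w:u+w,::-1],(290,290)))
cv2.imwrite("pics/f9.png",np.vstack([np.hstack(I[:2]),np.hstack(I[2:])]))
```

```text
21.8 [563.67899187 -91.41468828 109.87440115] [-2.32124669e-04 -2.65172697e-02  9.99648322e-01  1.09516112e-04] [-0.20143299 -0.48596707 -2.01107712] 0.32267305235792115
```

View pics/f9.png

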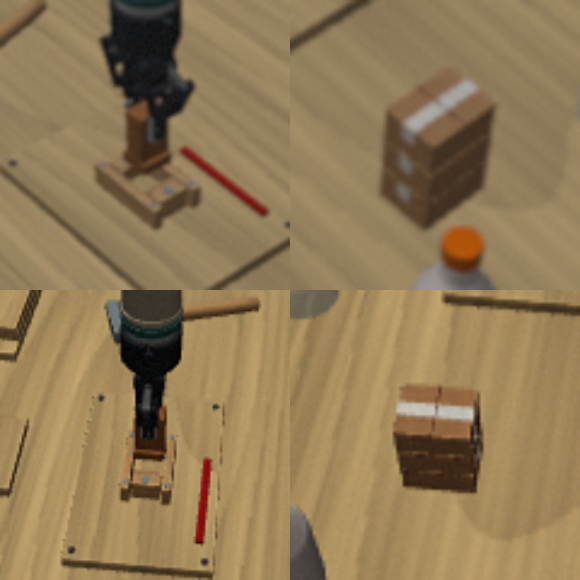

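The block is held upright above its slot, the column is intact and the pencil hasn't moved. I'm handing in.

```bash
python3 -c "
from bench import manip
print(manip.finish_job()); print(manip.observe()['t'])"
```

```text
the job is handed in; nothing more can be done
None
the job is handed in; nothing more can be done
```

I stacked both jig cartons on the lone carton, freed the locating block and drew it straight up. I handed the job in at about 21.8 s of the 72 s, with the gripper still holding the block. The hand-in gives no verdict, so the figures below are from my own last checks.

- **Column:** all three cartons stand in line. The centres measured about (618, 246) mm for the top carton and (618, 247) mm for the lone one, and the last pictures show the stack intact.
- **Cheeks:** pushing the block to each side moved the tool 15.1 mm in all, which puts the cheeks' combined travel at roughly 14 mm against the 10.5 mm needed. I worked the block loose by sliding it sideways rather than tilting it. I inferred the cheek travel from the tool, because the cheeks themselves could not be read.
- **Block:** the tool is within about 1 mm of the slot centre and upright. It rose about 50 mm, so the foot should be about 20 mm above the cheeks. The only load left is about 2 N of downward force, which fits the block's weight, and the grip opening of 27 mm matches the 28 mm neck.
- **Rest of the bench:** the pencil looked undisturbed in the last pictures. I did not measure the other items again, but nothing was touched on the way.

None of the checks failed or disagreed.

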